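Offer the steady arm up to its pivot post and hold it for bushing

TASK

The glass jar turned over the pivot post is only a dust cover: lift it off and stand it, still mouth-down, on the bare bench clear of the stand. Then pick up the cast steady arm by its balance point and, keeping it level, thread its hub onto the post with the arm lying over the stand's long foot, and finish while still holding it there in the gripper: the post's tip is well inside the bore, the hub floats about two centimetres above the collar, and the post carries none of the weight, so that I can fit the bush. Do not tip the jar over, and leave the other things on the bench where they are.

Things in the scene. Friction and masses are not known exactly. Their poses are not given: they have to be found in the camera images.
- steady_arm: Dark cast lever lying flat, about 0.5 kg, 210 mm long: round hub 44 mm wide, 30 high, 22 mm bore right through, clamp lugs at one side; straight flat-sided web 18 mm wide, 6 to 26 mm up, 80 mm clear; a jog; a vee saddle 54 mm high. Origin: balance point, mid web, 69 mm from the bore axis, at the hub's underside (0 on the bench). x: from hub to saddle along the web; y: to the jog's side; z up.
- bore (a point): On the axis of the hub's bore, at the hub's underside: 69 mm from the arm's origin along its -x.
- saddle (a point): In the cork-lined vee of the saddle, the far end of the arm: 104 mm from the arm's origin along x, 22 mm along y (the jog), 50 mm up.
- stand: Grey cast stand, fixed: round base 86 mm wide with one long foot 44 mm wide, up to 21 mm high, reaching 172 mm from the post; on the base a steel collar, flat top 49 mm across, 30 mm above the bench; from it rises a plain steel post 14 mm thick with rounded nose, 45 mm tall, tip 75 mm above the bench. Origin: on the post's axis at the bench. x points along the long foot, z up.
- post_tip (a point): Tip of the post, on its axis, 75 mm above the bench.
- collar_top (a point): Centre of the collar's flat top, on the post's axis, 30 mm above the bench.
- jar: Clear glass jar, 44 mm across, 60 mm high, 0.11 kg, mouth-down over the post, rim on the collar (so 30 to 90 mm above the bench); about 9 mm free round the post. Origin: centre of the jar's bottom, uppermost here; its z points down while it is mouth-down. Standing mouth-down on the bench its origin is 60 mm up.
- bush: Bystander: flanged bronze bush, 30 mm across and 30 mm high, standing on its flange. Origin: centre of its underside.
- dust_brush: Bystander: bristle dusting brush standing on its wooden handle, 33 mm across, 97 mm high. Origin: centre of its underside.
- screwdriver: Bystander: green and black precision screwdriver lying on the bench, 132 mm long, 19 mm thick. Origin: its middle, underside; y runs along it.
- wax_tin: Bystander: open flat tin of pale wax with black rim, 47 mm across, 12 mm high. Origin: centre of its underside.
Not all that is in view belongs to the job. Of the things that look like the jar, the smallest one is meant.

How it is judged:
On the way, in this order (a step that is already met when the one before it is completed fails the run):
1. the jar stands mouth-down on the bench, clear of the stand and let go (height (world z) of jar between 0.055 and 0.065 m and angle between jar's own z axis and vertical above 3.04 rad and horizontal distance between jar and stand above 0.07 m and contact force between the fingers and jar below 0.1 N), for 0.2 s.
2. the arm is off the bench, level, held by the fingers at its balance point (height (world z) of bore above 0.03 m and height (world z) of saddle above 0.08 m and angle between steady_arm's own z axis and vertical below 0.1 rad and x of the grasp point in the frame of steady_arm between -0.02 and 0.02 m and contact force between the fingers and steady_arm above 3 N), for 0.2 s.
At the end, for the whole second after the job is handed in: Held still within 20 mm of its balance point, level within 4 degrees; bore and post axes within 6 mm, hub 8 to 35 mm above the collar, arm along the long foot within 11 degrees, under 2 N on the stand; jar at rest mouth-down on the bench, over 70 mm from the post (contact force between the fingers and steady_arm above 3 N and x of the grasp point in the frame of steady_arm between -0.02 and 0.02 m and angle between steady_arm's own z axis and vertical below 0.07 rad and horizontal distance between bore and post_tip below 0.006 m and z of bore in the frame of collar_top between 0.008 and 0.035 m and angle between the x axis of steady_arm and the x axis of stand, either way round below 0.2 rad and x of saddle in the frame of stand above 0.12 m and contact force between steady_arm and stand below 2 N and linear speed of each of steady_arm, jar below 0.02 m/s and height (world z) of jar between 0.055 and 0.065 m and angle between jar's own z axis and vertical above 3.04 rad and horizontal distance between jar and stand above 0.07 m and contact force between jar and stand below 0.1 N); the arm keeps its last pose, push and grip.
It fails at once if the jar is tipped over (angle between jar's own z axis and vertical below 2.3 rad).
It fails at once if the arm is tipped more than 20 degrees from level (angle between steady_arm's own z axis and vertical above 0.35 rad).
It fails at once if a bystander is moved more than 25 mm (distance of any of bush, dust_brush, screwdriver, wax_tin from where it was at the start of the episode above 0.025 m).
It also fails if it takes over 61 s, if anything falls off the work surface, if the arm or the gripper's body presses on something with over 40 N, if the wrist force passes 120 N, or if a joint passes its speed limit or range.

ROBOT

A 7-joint arm with a two-finger parallel gripper is mounted at the origin on a cart in front of the work surface, level with it; the furniture and walls round the work are solid. World frame = base frame: x ahead of the robot, y to its left, z up, the work surface at z = 0. Lengths are in m, angles in rad, forces in N, time in s.
With the tool pointing down it reaches from about 0.35 to 0.9 m from the base axis. Payload 8.1 kg.
Tool frame: the origin (TCP) lies midway between the tips of the shut fingers; the grasp point (between the pads) lies arm.hold_point_z behind it (arm.hold_point_z is the distance from the TCP to the grasp point, in m); z points along the fingers, x is the direction in which the jaws open and shut, and the axes are right-handed (so a half turn about z gives the same grasp; the last joint's range is limited). The gripper opens to 92 mm and grips with 3 to 60 N. Pads are 19 mm wide; open, the fingers measure 130 mm over their backs; the gripper's body (75 mm by 190 mm) begins 47 mm behind the grasp point.
Start: joints at [1.184, 0.434, 0.025, 1.573, -0.012, 1.134, -0.075], TCP at [0.175, -0.6, 0.227] pointing down, gripper open.
Joint ranges: [-2.62, 2.62], [-0.44, 2.09], [-1.27, 1.32], [0.08, 2.57], [-1.32, 4.46], [0.12, 2], [-2.74, 2.74]. Speed limits (rad/s): [2.22, 2.22, 3.01, 3.01, 3.14, 3.14, 3.14].

INTERFACE

Orientations are given as a rotation vector (axis times angle).
In Python, from cell import arm gives the robot as it stands.
- The arm moves only by the shell command python3 -m pendant 'ROWS' [FORCE]. ROWS is JSON, a list of rows, each an object with "dp": the shift along the tool's x, y, z in m, a list of three; "rotation": the turn, a rotation vector about the tool's x, y, z in rad, a list of three; "fingers": the closure, from -1 (fully open) to 1 (shut). In form: [{"dp": [x, y, z], "rotation": [rx, ry, rz], "fingers": fingers}, ...]. A call has 1 to 20 rows; each row is the pose to reach, as a shift and turn from the pose measured when the call began, along the tool's axes at that moment; what a row does not reach only later rows make up. A row lasts 1/8 s, in which the tool goes at most 62.5 mm and 10.7 degrees, less where a joint would pass 70% of its speed; a pose out of reach is approached as far as the arm can. A call with a gripper value outside its range is refused whole. The fingers move at their own pace and stop on an object; FORCE is the grip in N (left out, the last holds). Time passes only in rows, so rows that repeat a pose let the fingers close. It gives the time, the measured TCP pose, the force and the opening at its end, in the units of the state.
- arm.observe(): the state, without advancing time (a new reading comes with each control period).
- arm.get_image(name): name is "scene" or "top" or "wrist"; returns the picture (384x512x3 uint8, blue, green, red); there is no depth.
- arm.camera_params(name): a dict with "camera_matrix" (3x3 intrinsics, pixels), "rvec" (rotation vector, rad) and "tvec" (3), from world to camera coordinates, as OpenCV has them. Camera axes: x right, y down, z forward; pixel columns grow to the right and rows downward; lengths in m; the calibration is good to about 2 mm. A picture is of the moment at which its call begins: read the wrist's pose just before it. camera_params takes no time and is no camera call; for the wrist camera it gives the pose at the moment of the call.
- arm.sign_off(): hands the job in, once; it reports no verdict.
The state is a dict: "clock": time; "joints": joint angles; "dq": joint speeds; "joint_efforts": joint torques, N m; "position": TCP position; "ee_rot": TCP orientation; "force": force on the tool from outside, world axes, zero at the start; "ft_torque": the same for the moment, N m; "width": opening from 0.0 (shut) to 1.0 (fully open).
Only numpy, scipy, OpenCV 4.12 (cv2) and the standard library are available. Lean on these libraries where they do the work, as an engineer would, in place of code of your own. Each camera call takes 0.05 s, during which the arm holds its last target.

## Working session

There is one attempt and no reset: what is moved stays moved. The work goes in short steps, Python scripts to look and compute and a shell command to move; the robot and the scene stay as the last step left them, time stands still between calls to the robot, and variables do not carry over. Pictures are saved under pics/ and viewed, and the job is handed in when it is done.

```bash
ls; mkdir -p pics
python3 - <<'E'
from cell import arm
import cv2
print(arm.observe()); print(arm.hold_point_z)
for n in ("scene","top","wrist"):
    p=arm.camera_params(n); im=arm.get_image(n); cv2.imwrite(f"pics/{n}0.png",im); print(n,p)
E
```

```text
pics
{'clock': 0.0, 'joints': array([ 1.18440571,  0.43519327,  0.02497794,  1.57408059, -0.01161158,
        1.13395049, -0.0750947 ]), 'dq': array([ 0.0010258 , -0.0001545 , -0.00068893,  0.00128998,  0.0026391 ,
       -0.00215451, -0.00030437]), 'joint_efforts': array([-1.54746936e-03, -6.67850804e+01,  9.84499678e-01, -3.14460289e+01,
       -6.06539729e-02,  4.28080908e-02,  1.26972491e-04]), 'position': array([ 0.17481   , -0.59955022,  0.22596984]), 'ee_rot': array([-2.51257125e+00,  1.88458005e+00,  1.98047164e-03]), 'force': array([-0.34028416, -0.39628354, -0.63331442]), 'ft_torque': array([-0.04525526,  0.00165567,  0.03854596]), 'width': 1.0017661127430166}
0.0188
scene {'camera_matrix': array([[436.2342668 ,   0.        , 261.42586736],
       [  0.        , 436.2342668 , 190.8557599 ],
       [  0.        ,   0.        ,   1.        ]]), 'rvec': array([ 0.58029904, -2.50239849,  1.38091849]), 'tvec': array([0.52688331, 0.16015352, 0.8332874 ])}
top {'camera_matrix': array([[381.32078298,   0.        , 254.8526135 ],
       [  0.        , 381.32078298, 197.43224386],
       [  0.        ,   0.        ,   1.        ]]), 'rvec': array([ 2.20497689, -2.16745785,  0.06651165]), 'tvec': array([0.11128494, 0.55360643, 0.88162097])}
wrist {'camera_matrix': array([[345.20188982,   0.        , 253.4270953 ],
       [  0.        , 345.20188982, 194.47898052],
       [  0.        ,   0.        ,   1.        ]]), 'rvec': array([-2.33119183,  1.7474019 ,  0.24317419]), 'tvec': array([-0.62406506, -0.03423653,  0.39050248])}
```

View pics/scene0.png

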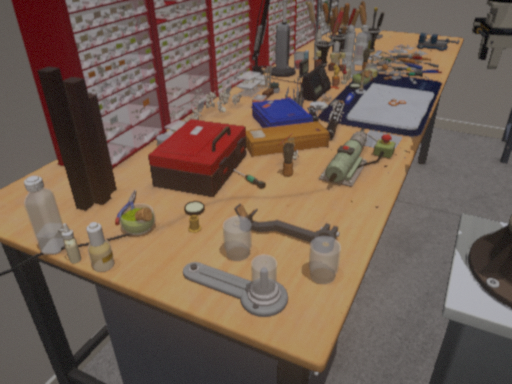

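View pics/top0.png

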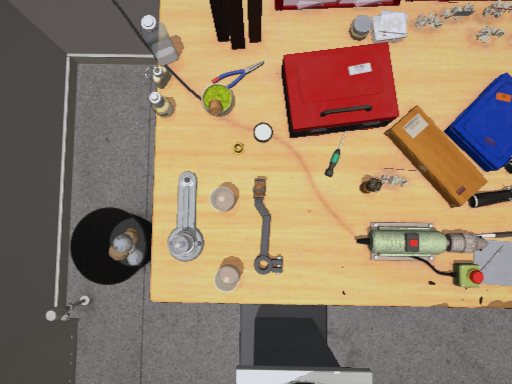

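View pics/wrist0.png

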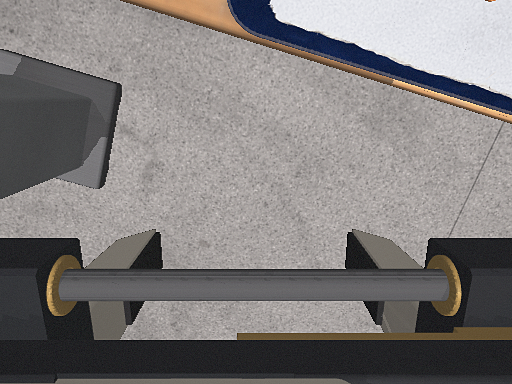

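```bash
cat > h.py <<'E'
import numpy as np, cv2
from cell import arm
from scipy.spatial.transform import Rotation as R
def cam(n): 
    p=arm.camera_params(n); return p['camera_matrix'],cv2.Rodrigues(p['rvec'])[0],np.array(p['tvec'])
def ray(P,px,z):
    K,Rm,t=P; d=Rm.T@np.linalg.inv(K)@np.array([px[0],px[1],1.]); c=-Rm.T@t
    return c+d*(z-c[2])/d[2]
def proj(P,X):
    K,Rm,t=P; q=K@(Rm@np.array(X)+t); return q[:2]/q[2]
E
python3 - <<'E'
from h import *
T=cam('top'); im=cv2.imread('pics/top0.png')
for nm,px,z in [('collar/jar',(184,243),.09),('foot end',(188,174),.018),('hub',(263,264),.03),('saddle',(260,187),.05),('jarA',(223,197),.07),('jarB',(227,276),.07),('bush',(238,148),.03),('tin',(263,132),.01),('brush',(373,185),.09)]:
    print(nm,ray(T,px,z).round(3))
print(-T[1].T@T[2])
c=im[160:300,150:300]; cv2.imwrite('pics/topc.png',cv2.resize(c,None,fx=4,fy=4,interpolation=cv2.INTER_CUBIC))
s=cv2.imread('pics/scene0.png')[190:320,170:370]; cv2.imwrite('pics/scc.png',cv2.resize(s,None,fx=4,fy=4,interpolation=cv2.INTER_CUBIC))
E
```

```text
collar/jar [0.446 0.271 0.09 ]
foot end [0.605 0.28  0.018]
hub [0.398 0.099 0.03 ]
saddle [0.574 0.109 0.05 ]
jarA [0.548 0.191 0.07 ]
jarB [0.374 0.179 0.07 ]
bush [0.667 0.162 0.03 ]
tin [0.71  0.104 0.01 ]
brush [ 0.578 -0.136  0.09 ]
[0.49315479 0.1164639  0.9161629 ]
```

View pics/topc.png

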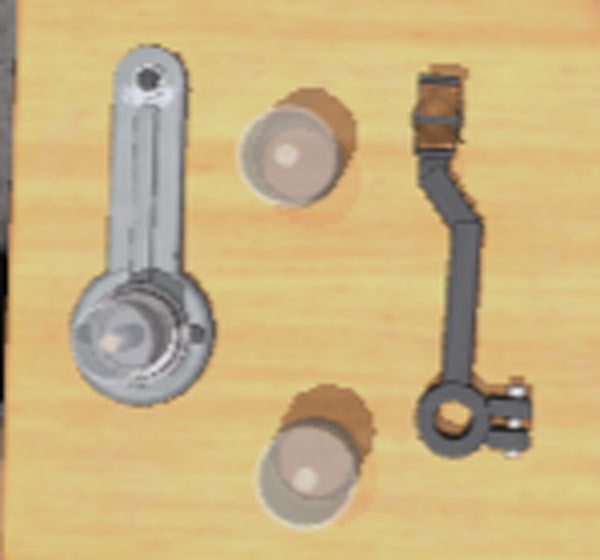

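View pics/scc.png

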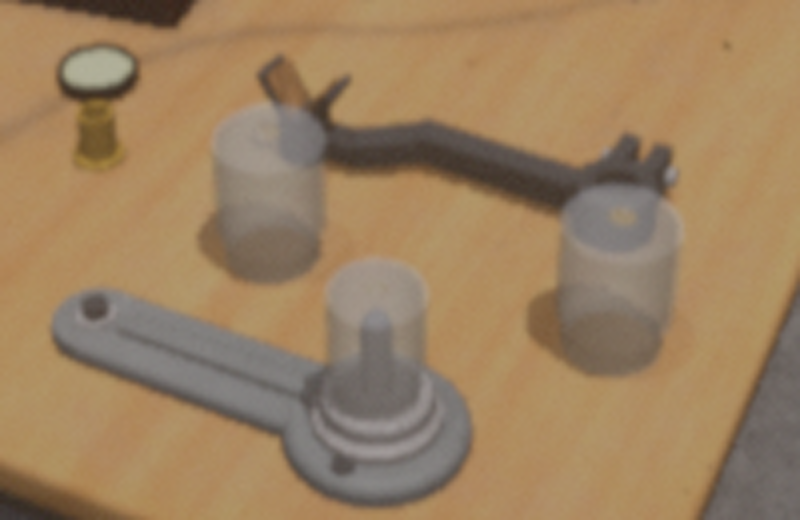

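```bash
cat >> h.py <<'E'
def go(p,yaw=None,down=True):
    "dp, rotation to reach TCP p with tool z down and tool x at angle yaw (world)"
    o=arm.observe(); R0=R.from_rotvec(o['ee_rot']); 
    Rt=R.from_matrix(np.array([[np.cos(yaw),np.sin(yaw),0],[np.sin(yaw),-np.cos(yaw),0],[0,0,-1]]))
    print('dp',R0.inv().apply(np.array(p)-o['position']).round(4),'rot',(R0.inv()*Rt).as_rotvec().round(4))
def st():
    o=arm.observe(); M=R.from_rotvec(o['ee_rot']).as_matrix()
    print('t',round(o['clock'],2),'p',o['position'].round(4),'yaw',round(float(np.arctan2(M[1,0],M[0,0])),4),'z',M[:,2].round(3),'F',o['force'].round(2),'w',round(o['width'],3),'q',o['joints'].round(2))
E
python3 - <<'E'
from h import *
st(); o=arm.observe();P=cam('wrist'); c=-P[1].T@P[2]; M=R.from_rotvec(o['ee_rot']).as_matrix()
print('cam in tool',M.T@(c-o['position']),'\n',M.T@P[1].T)
go((.42,-.3,.33),-1.5708+0.0)
go((.36,.22,.33),0);go((.36,.22,.33),-1.5708);go((.36,.22,.33),1.5708)
E
```

```text
t 0.15 p [ 0.1748 -0.5996  0.2261] yaw -1.2871 z [-0.     0.001 -1.   ] F [ 0.02 -0.3   0.22] w 1.002 q [ 1.18  0.44  0.02  1.57 -0.01  1.13 -0.08]
cam in tool [-4.26936819e-05 -7.30089369e-02 -1.58079161e-01] 
 [[ 9.99999876e-01  4.52266097e-04 -2.08453316e-04]
 [-3.78982379e-04  9.62689232e-01  2.70609126e-01]
 [ 3.23063096e-04 -2.70609014e-01  9.62689284e-01]]
dp [-0.2192 -0.3192 -0.1037] rot [0.0003 0.0012 0.2837]
dp [-0.7352 -0.4072 -0.103 ] rot [-7.0000e-04  1.1000e-03 -1.2871e+00]
dp [-0.7352 -0.4072 -0.103 ] rot [0.0003 0.0012 0.2837]
dp [-0.7352 -0.4072 -0.103 ] rot [-1.7000e-03  5.0000e-04 -2.8579e+00]
```

Run:
```python
from h import *
go((.42,-.3,.30),-.7)
go((.47,.19,.28),0)
```

```text
dp [-0.2191 -0.3192 -0.0737] rot [-2.000e-04  1.200e-03 -5.871e-01]
dp [-0.6755 -0.5044 -0.0531] rot [-7.0000e-04  1.1000e-03 -1.2871e+00]
```

```bash
W='x'; python3 -m pendant '[{"dp":[-0.05,-0.075,-0.04],"rotation":[0,0,-0.15],"fingers":-1},{"dp":[-0.1,-0.15,-0.073],"rotation":[0,0,-0.3],"fingers":-1},{"dp":[-0.15,-0.22,-0.073],"rotation":[0,0,-0.45],"fingers":-1},{"dp":[-0.22,-0.32,-0.073],"rotation":[0,0,-0.587],"fingers":-1},{"dp":[-0.22,-0.32,-0.073],"rotation":[0,0,-0.587],"fingers":-1},{"dp":[-0.675,-0.504,-0.053],"rotation":[0,0,-1.287],"fingers":-1},{"dp":[-0.675,-0.504,-0.053],"rotation":[0,0,-1.287],"fingers":-1},{"dp":[-0.675,-0.504,-0.053],"rotation":[0,0,-1.287],"fingers":-1},{"dp":[-0.675,-0.504,-0.053],"rotation":[0,0,-1.287],"fingers":-1},{"dp":[-0.675,-0.504,-0.053],"rotation":[0,0,-1.287],"fingers":-1},{"dp":[-0.675,-0.504,-0.053],"rotation":[0,0,-1.287],"fingers":-1},{"dp":[-0.675,-0.504,-0.053],"rotation":[0,0,-1.287],"fingers":-1},{"dp":[-0.675,-0.504,-0.053],"rotation":[0,0,-1.287],"fingers":-1},{"dp":[-0.675,-0.504,-0.053],"rotation":[0,0,-1.287],"fingers":-1},{"dp":[-0.675,-0.504,-0.053],"rotation":[0,0,-1.287],"fingers":-1}]'
python3 - <<'E'
from h import *
st(); P=cam('wrist'); np.savez('w1.npz',K=P[0],R=P[1],t=P[2]); cv2.imwrite('pics/w1.png',arm.get_image('wrist')); st()
E
```

```text
clock: 2.02
position: [0.4689, 0.1948, 0.2797]
ee_rot: [-3.138, -0.012, 0.002]
force: [-0.1, -0.4, -1.3]
width: 0.999
t 2.02 p [0.4689 0.1948 0.2797] yaw 0.0075 z [-0.001  0.004 -1.   ] F [-0.13 -0.37 -1.29] w 0.999 q [ 0.08  0.29 -0.73  1.73  0.2   1.2  -0.69]
t 2.08 p [0.4691 0.1922 0.2795] yaw 0.0048 z [-0.002  0.002 -1.   ] F [0.43 0.1  0.47] w 0.996 q [ 0.09  0.28 -0.72  1.73  0.2   1.2  -0.69]
```

View pics/w1.png

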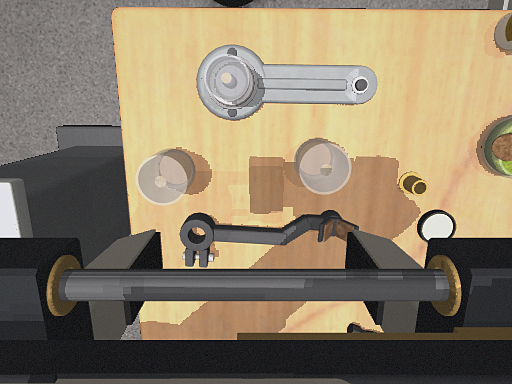

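Run:
```python
from h import *
st(); P=cam('wrist'); np.savez('w2.npz',K=P[0],R=P[1],t=P[2]); im=arm.get_image('wrist');cv2.imwrite('pics/w2.png',im); st()
cv2.imwrite('pics/w2a.png',cv2.resize(im[30:130,180:390],None,fx=3.8,fy=3.8,interpolation=cv2.INTER_CUBIC))
cv2.imwrite('pics/w2b.png',cv2.resize(im[195:275,170:370],None,fx=4,fy=4,interpolation=cv2.INTER_CUBIC))
```

```text
t 2.08 p [0.4691 0.1922 0.2795] yaw 0.0048 z [-0.002  0.002 -1.   ] F [0.43 0.1  0.47] w 0.996 q [ 0.09  0.28 -0.72  1.73  0.2   1.2  -0.69]
t 2.12 p [0.4694 0.19   0.2794] yaw 0.002 z [-0.002  0.001 -1.   ] F [-0.2  -0.92  0.1 ] w 0.998 q [ 0.09  0.28 -0.72  1.73  0.2   1.2  -0.69]
```

View pics/w2a.png

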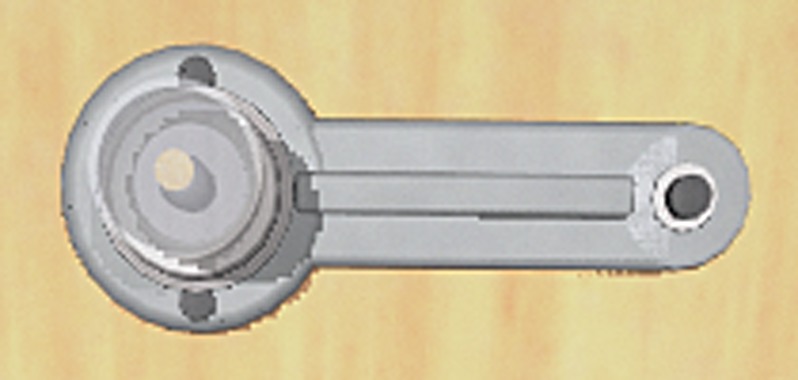

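View pics/w2b.png

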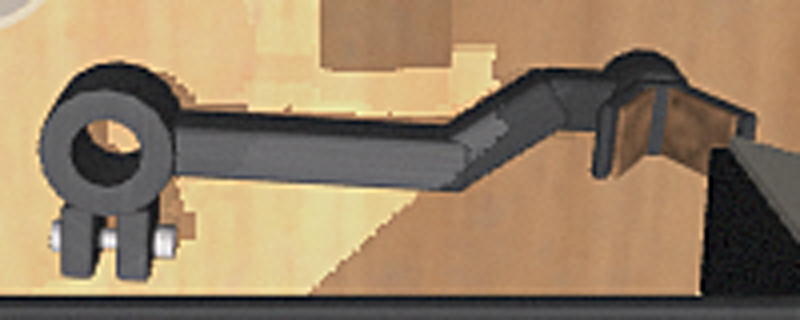

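```bash
python3 - <<'E'
from h import *
d=np.load('w2.npz');P=(d['K'],d['R'],d['t'])
A=lambda x,y:(180+(x+.5)/3.8-.5,30+(y+.5)/3.8-.5)
B=lambda x,y:(170+(x+.5)/4-.5,195+(y+.5)/4-.5)
print('cam',-P[1].T@P[2])
print('base',ray(P,A(207,187.5),.01))
for x,y in [(340,120),(340,268),(690,122),(690,268),(750,196),(687,197),(198,68),(199,303)]: print('stand',(x,y),ray(P,A(x,y),.018).round(4))
print('jar top',ray(P,A(185,185),.09).round(4))
print('bore top',ray(P,B(107,152),.03).round(4)); 
for p in [(190,130),(190,177),(430,140),(430,188)]: print('web',ray(P,B(*p),.026).round(4))
E
python3 - <<'E'
import numpy as np,cv2
import sys; sys.path.insert(0,'.')
from h import *
d=np.load('w2.npz');P=(d['K'],d['R'],d['t'])
im=cv2.imread('pics/w2.png')
# draw predicted jar-top/collar circles for check
for c,r,z,col in [((.447,.270),.022,.09,(0,0,255)),((.447,.270),.0245,.03,(0,255,0)),((.447,.270),.043,.01,(255,0,0))]:
    pts=np.array([proj(P,(c[0]+r*np.cos(a),c[1]+r*np.sin(a),z)) for a in np.linspace(0,6.3,60)])
    pts=((pts-[180,30]+.5)*5).astype(np.int32)
    if 'big' not in globals(): big=cv2.resize(im[30:130,180:330],None,fx=5,fy=5)
    cv2.polylines(big,[pts],True,col,1)
cv2.imwrite('pics/chk.png',big)
E
```

```text
cam [0.46915355 0.26479483 0.43768149]
base [0.44558445 0.28669133 0.01      ]
stand (340, 120) [0.4861 0.3057 0.018 ]
stand (340, 268) [0.4868 0.2629 0.018 ]
stand (690, 122) [0.591  0.3057 0.018 ]
stand (690, 268) [0.5948 0.2635 0.018 ]
stand (750, 196) [0.6112 0.2847 0.018 ]
stand (687, 197) [0.592  0.2843 0.018 ]
stand (198, 68) [0.4437 0.32   0.018 ]
stand (199, 303) [0.4432 0.2522 0.018 ]
jar top [0.4445 0.2832 0.09  ]
bore top [0.3971 0.1008 0.03  ]
web [0.4231 0.1069 0.026 ]
web [0.4227 0.0908 0.026 ]
web [0.4995 0.1039 0.026 ]
web [0.4999 0.0874 0.026 ]
```

View pics/chk.png

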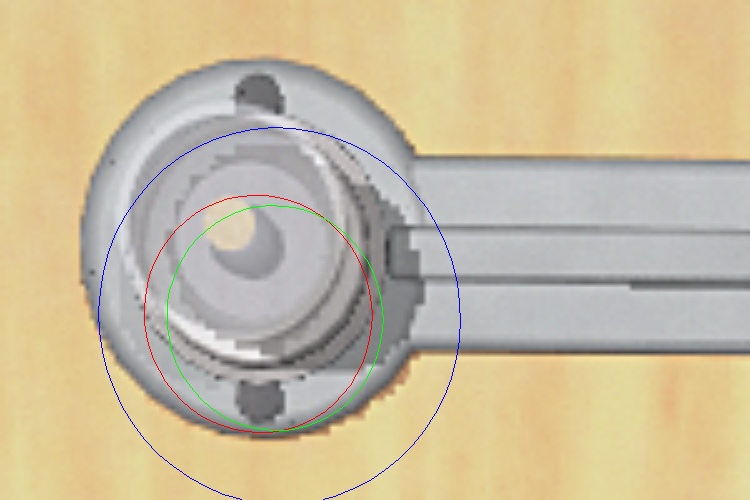

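Run:
```python
from h import *
for i in range(2): im=arm.get_image('wrist')
st(); P=cam('wrist'); np.savez('w3.npz',K=P[0],R=P[1],t=P[2]); im=arm.get_image('wrist');cv2.imwrite('pics/w3.png',im); st()
T=cam('top'); t0=cv2.imread('pics/top0.png')
def draw(P,im,x0,y0,x1,y1,f,shapes,fn):
    big=cv2.resize(im[y0:y1,x0:x1],None,fx=f,fy=f)
    for c,r,z,col in shapes:
        pts=np.array([proj(P,(c[0]+r*np.cos(a),c[1]+r*np.sin(a),z)) for a in np.linspace(0,6.3,60)])
        cv2.polylines(big,[((pts-[x0,y0]+.5)*f).astype(np.int32)],True,col,1)
    cv2.imwrite(fn,big)
S=[((.445,.2845),.022,.09,(0,0,255)),((.445,.2845),.0245,.03,(0,255,0)),((.445,.2845),.043,.01,(255,0,0)),((.445,.2845),.007,.075,(255,0,255))]
draw(P,im,180,30,330,130,5,S,'pics/chk3.png')
draw(T,t0,160,160,260,260,6,S,'pics/chkt.png')
```

```text
t 2.23 p [0.4698 0.1879 0.2796] yaw -0.0017 z [-0.001  0.    -1.   ] F [ 0.26  0.06 -0.65] w 1.0 q [ 0.09  0.28 -0.72  1.73  0.2   1.2  -0.68]
t 2.27 p [0.4699 0.1876 0.2797] yaw -0.0024 z [-0.001  0.    -1.   ] F [ 0.21 -0.5  -0.11] w 1.003 q [ 0.09  0.28 -0.72  1.73  0.2   1.2  -0.68]
```

View pics/chk3.png

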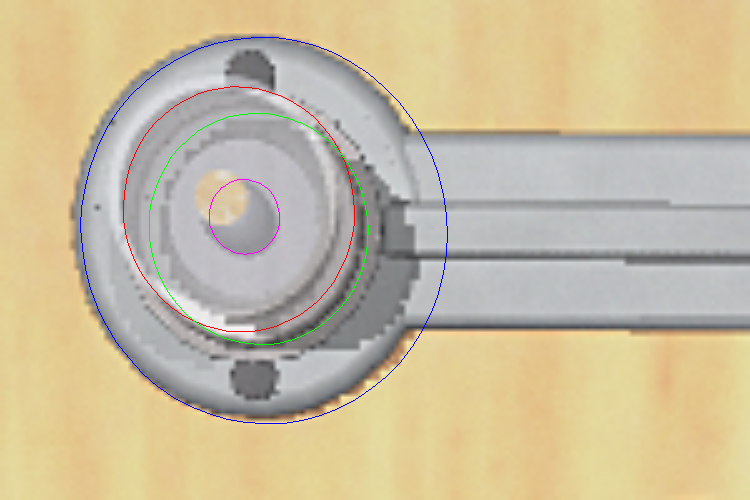

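View pics/chkt.png

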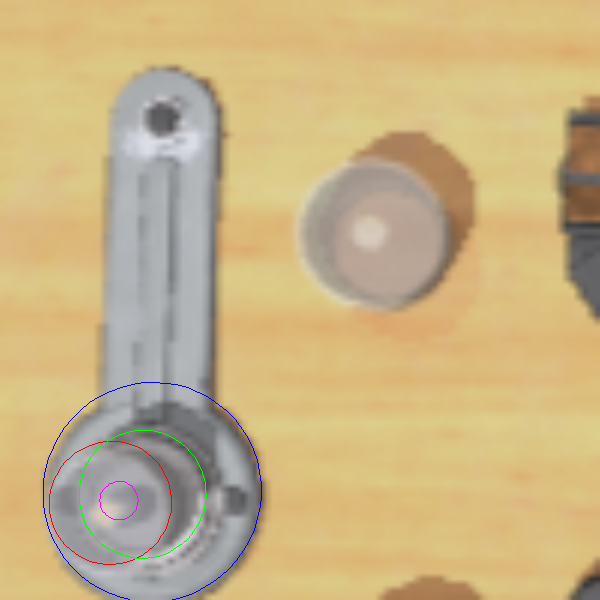

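Run:
```python
from h import *
go((.443,.284,.16),0);go((.443,.284,.052),0)
```

```text
dp [-0.0271 -0.0963  0.1197] rot [-0.      0.0007 -0.0024]
dp [-0.027  -0.0963  0.2277] rot [-0.      0.0007 -0.0024]
```

```bash
python3 -m pendant '[{"dp":[-0.014,-0.05,0.04],"rotation":[0,0,0],"fingers":-1},{"dp":[-0.027,-0.096,0.08],"rotation":[0,0,0],"fingers":-1},{"dp":[-0.027,-0.096,0.12],"rotation":[0,0,0],"fingers":-1},{"dp":[-0.027,-0.096,0.13],"rotation":[0,0,0],"fingers":-1},{"dp":[-0.027,-0.096,0.16],"rotation":[0,0,0],"fingers":-1},{"dp":[-0.027,-0.096,0.19],"rotation":[0,0,0],"fingers":-1},{"dp":[-0.027,-0.096,0.215],"rotation":[0,0,0],"fingers":-1},{"dp":[-0.027,-0.096,0.2275],"rotation":[0,0,0],"fingers":-1},{"dp":[-0.027,-0.096,0.2275],"rotation":[0,0,0],"fingers":-1},{"dp":[-0.027,-0.096,0.2275],"rotation":[0,0,0],"fingers":-1}]' 12
python3 - <<'E'
from h import *
st(); cv2.imwrite('pics/s1.png',np.hstack([cv2.resize(arm.get_image('scene')[180:320,180:360],None,fx=2.2,fy=2.2),cv2.resize(arm.get_image('wrist'),(410,308))])); st()
E
```

```text
clock: 3.52
position: [0.4439, 0.284, 0.0534]
ee_rot: [-3.141, 0.005, -0.002]
force: [1.2, 0.1, 1.3]
width: 0.998
t 3.52 p [0.4439 0.284  0.0534] yaw -0.0031 z [ 0.001  0.001 -1.   ] F [1.19 0.1  1.27] w 0.998 q [-0.22  0.58 -0.62  1.96  0.48  0.76 -1.12]
t 3.62 p [0.4437 0.2841 0.0533] yaw -0.0028 z [ 0.001  0.001 -1.   ] F [-0.4   0.35 -0.25] w 0.998 q [-0.22  0.58 -0.62  1.96  0.48  0.76 -1.12]
```

View pics/s1.png

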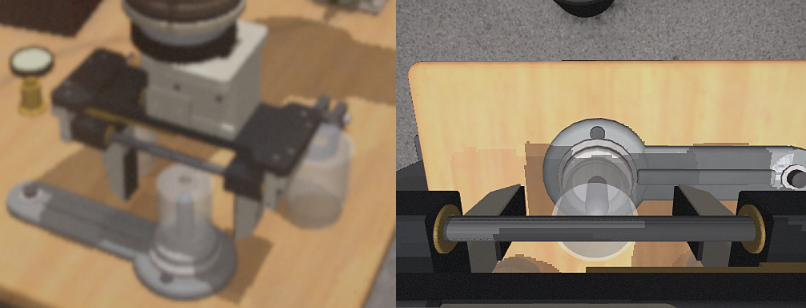

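```bash
python3 -m pendant '[{"dp":[0,0,0],"rotation":[0,0,0],"fingers":1},{"dp":[0,0,0],"rotation":[0,0,0],"fingers":1},{"dp":[0,0,0],"rotation":[0,0,0],"fingers":1},{"dp":[0,0,0],"rotation":[0,0,0],"fingers":1},{"dp":[0,0,0],"rotation":[0,0,0],"fingers":1},{"dp":[0,0,0],"rotation":[0,0,0],"fingers":1}]' 12
python3 - <<'E'
from h import *
st(); cv2.imwrite('pics/s2.png',np.hstack([cv2.resize(arm.get_image('scene')[180:320,180:360],None,fx=2.2,fy=2.2),cv2.resize(arm.get_image('wrist'),(410,308))]))
E
```

```text
clock: 4.38
position: [0.4435, 0.284, 0.0532]
ee_rot: [-3.141, 0.004, -0.001]
force: [-1.0, 0.0, 0.5]
width: 0.471
t 4.38 p [0.4435 0.284  0.0532] yaw -0.0026 z [ 0.001  0.001 -1.   ] F [-1.01  0.02  0.46] w 0.471 q [-0.22  0.58 -0.62  1.96  0.48  0.76 -1.12]
```

View pics/s2.png

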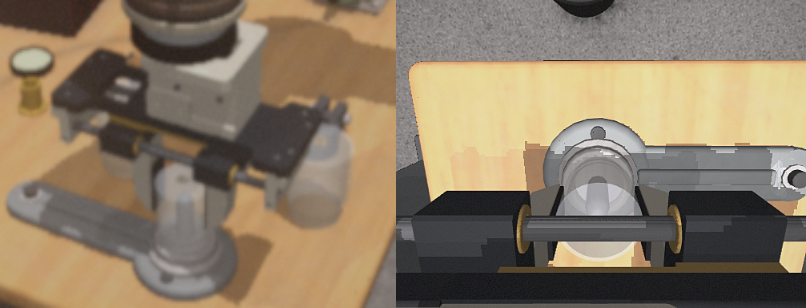

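Run:
```python
from h import *
print(proj(cam('top'),(.46,-.03,0)),proj(cam('top'),(.36,-.03,0)),proj(cam('top'),(.56,-.03,0)))
go((.46,-.03,.165),0);go((.46,-.03,.0235),0)
```

```text
[317.29109477 237.24672003] [317.01120303 279.57839758] [317.56702431 195.51429872]
dp [ 0.0174  0.3139 -0.112 ] rot [-0.0008 -0.0007 -0.0026]
dp [0.0173 0.314  0.0295] rot [-0.0008 -0.0007 -0.0026]
```

```bash
python3 -m pendant '[{"dp":[0,0,-0.03],"rotation":[0,0,0],"fingers":1},{"dp":[0,0,-0.07],"rotation":[0,0,0],"fingers":1},{"dp":[0,0,-0.112],"rotation":[0,0,0],"fingers":1},{"dp":[0,0.01,-0.112],"rotation":[0,0,0],"fingers":1},{"dp":[0,0.04,-0.112],"rotation":[0,0,0],"fingers":1},{"dp":[0.004,0.08,-0.112],"rotation":[0,0,0],"fingers":1},{"dp":[0.008,0.12,-0.112],"rotation":[0,0,0],"fingers":1},{"dp":[0.012,0.16,-0.112],"rotation":[0,0,0],"fingers":1},{"dp":[0.016,0.20,-0.112],"rotation":[0,0,0],"fingers":1},{"dp":[0.017,0.24,-0.112],"rotation":[0,0,0],"fingers":1},{"dp":[0.017,0.28,-0.112],"rotation":[0,0,0],"fingers":1},{"dp":[0.017,0.305,-0.112],"rotation":[0,0,0],"fingers":1},{"dp":[0.017,0.314,-0.10],"rotation":[0,0,0],"fingers":1},{"dp":[0.017,0.314,-0.07],"rotation":[0,0,0],"fingers":1},{"dp":[0.017,0.314,-0.035],"rotation":[0,0,0],"fingers":1},{"dp":[0.017,0.314,0],"rotation":[0,0,0],"fingers":1},{"dp":[0.017,0.314,0.012],"rotation":[0,0,0],"fingers":1},{"dp":[0.017,0.314,0.018],"rotation":[0,0,0],"fingers":1},{"dp":[0.017,0.314,0.018],"rotation":[0,0,0],"fingers":1}]'
python3 - <<'E'
from h import *
st(); cv2.imwrite('pics/s3.png',np.hstack([cv2.resize(arm.get_image('scene')[160:320,180:380],None,fx=2,fy=2),cv2.resize(arm.get_image('wrist'),(400,320))])); st(); go((.46,-.03,.0235),0)
E
```

```text
clock: 6.85
position: [0.46, -0.0296, 0.0353]
ee_rot: [-3.141, 0.003, -0.002]
force: [-0.1, 0.2, -1.7]
width: 0.474
t 6.85 p [ 0.46   -0.0296  0.0353] yaw -0.0022 z [ 0.001  0.001 -1.   ] F [-0.08  0.17 -1.67] w 0.474 q [ 0.37  0.51 -0.55  2.13  0.46  0.62 -0.5 ]
t 6.95 p [ 0.4604 -0.0299  0.0358] yaw -0.0026 z [ 0.002  0.001 -1.   ] F [ 1.5   0.97 -1.21] w 0.476 q [ 0.37  0.51 -0.55  2.13  0.46  0.62 -0.5 ]
dp [-0.0004  0.0001  0.0123] rot [-0.0007 -0.0022 -0.0026]
```

View pics/s3.png

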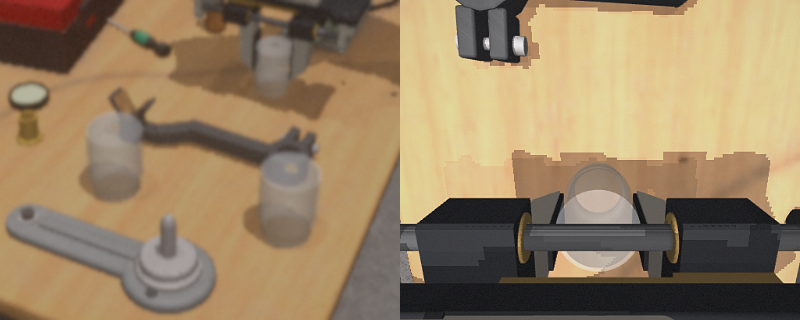

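```bash
python3 -m pendant '[{"dp":[0,0,0.005],"rotation":[0,0,0],"fingers":1},{"dp":[0,0,0.009],"rotation":[0,0,0],"fingers":1},{"dp":[0,0,0.012],"rotation":[0,0,0],"fingers":1},{"dp":[0,0,0.013],"rotation":[0,0,0],"fingers":1},{"dp":[0,0,0.013],"rotation":[0,0,0],"fingers":1}]'
```

```text
clock: 7.58
position: [0.4604, -0.0299, 0.0231]
ee_rot: [-3.141, 0.004, -0.003]
force: [-2.6, -1.4, 6.8]
width: 0.469
```

```bash
python3 -m pendant '[{"dp":[0,0,0],"rotation":[0,0,0],"fingers":-1},{"dp":[0,0,0],"rotation":[0,0,0],"fingers":-1},{"dp":[0,0,0],"rotation":[0,0,0],"fingers":-1},{"dp":[0,0,0],"rotation":[0,0,0],"fingers":-1},{"dp":[0,0,0],"rotation":[0,0,0],"fingers":-1},{"dp":[0,0,-0.03],"rotation":[0,0,0],"fingers":-1},{"dp":[0,0,-0.07],"rotation":[0,0,0],"fingers":-1},{"dp":[0,0,-0.12],"rotation":[0,0,0],"fingers":-1},{"dp":[0,0,-0.16],"rotation":[0,0,0],"fingers":-1},{"dp":[0,0,-0.2],"rotation":[0,0,0],"fingers":-1}]'
python3 - <<'E'
from h import *
st(); cv2.imwrite('pics/s4.png',np.hstack([cv2.resize(arm.get_image('scene')[160:320,180:380],None,fx=2,fy=2),cv2.resize(arm.get_image('wrist'),(400,320))])); st(); 
go((.466,.0979,.2),np.pi/2-.0425)
go((.466,.0979,.0025),np.pi/2-.0425)
go((.53,.23,.27),np.pi/2)
E
```

```text
clock: 8.82
position: [0.4597, -0.03, 0.2246]
ee_rot: [-3.142, 0.004, -0.004]
force: [0.4, -0.3, -0.0]
width: 1.002
t 8.82 p [ 0.4597 -0.03    0.2246] yaw -0.0025 z [ 0.002  0.    -1.   ] F [ 0.36 -0.26 -0.05] w 1.002 q [ 0.55  0.25 -0.71  1.92  0.19  1.04 -0.25]
t 8.93 p [ 0.4621 -0.0296  0.227 ] yaw -0.0027 z [ 0.009 -0.001 -1.   ] F [ 0.46 -0.28  1.02] w 0.999 q [ 0.55  0.24 -0.71  1.91  0.19  1.04 -0.25]
dp [ 0.0033 -0.1275  0.0269] rot [ 0.0072 -0.0065 -1.5309]
dp [ 0.0016 -0.1276  0.2244] rot [ 0.0072 -0.0065 -1.5309]
dp [ 0.0676 -0.2597 -0.0426] rot [ 0.0074 -0.0064 -1.5734]
```

View pics/s4.png

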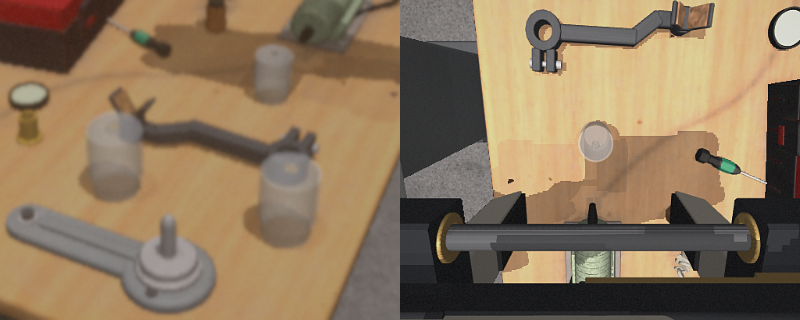

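```bash
python3 -m pendant '[{"dp":[0.02,-0.06,-0.05],"rotation":[0,0,-0.18],"fingers":-1},{"dp":[0.04,-0.12,-0.05],"rotation":[0,0,-0.36],"fingers":-1},{"dp":[0.058,-0.18,-0.05],"rotation":[0,0,-0.54],"fingers":-1},{"dp":[0.058,-0.22,-0.05],"rotation":[0,0,-0.72],"fingers":-1},{"dp":[0.058,-0.22,-0.05],"rotation":[0,0,-0.9],"fingers":-1},{"dp":[0.058,-0.22,-0.05],"rotation":[0,0,-1.08],"fingers":-1},{"dp":[0.058,-0.22,-0.05],"rotation":[0,0,-1.26],"fingers":-1},{"dp":[0.058,-0.22,-0.05],"rotation":[0,0,-1.44],"fingers":-1},{"dp":[0.058,-0.22,-0.05],"rotation":[0,0,-1.57],"fingers":-1},{"dp":[0.058,-0.22,-0.05],"rotation":[0.007,-0.006,-1.57],"fingers":-1},{"dp":[0.058,-0.22,-0.05],"rotation":[0.007,-0.006,-1.57],"fingers":-1},{"dp":[0.058,-0.22,-0.05],"rotation":[0.007,-0.006,-1.57],"fingers":-1}]'
python3 - <<'E'
from h import *
st(); P=cam('wrist'); np.savez('w5.npz',K=P[0],R=P[1],t=P[2]); im=arm.get_image('wrist');cv2.imwrite('pics/w5.png',im); st()
E
```

```text
clock: 10.42
position: [0.5202, 0.1904, 0.2772]
ee_rot: [2.227, 2.216, 0.0]
force: [0.4, -0.0, -0.4]
width: 1.001
t 10.43 p [0.5202 0.1904 0.2772] yaw 1.5658 z [ 0. -0. -1.] F [ 0.38 -0.04 -0.44] w 1.001 q [ 0.3   0.49 -1.1   1.61  0.45  1.31  0.7 ]
t 10.47 p [0.5202 0.1904 0.2773] yaw 1.5662 z [ 0.001 -0.    -1.   ] F [-0.63 -0.19  0.77] w 0.999 q [ 0.3   0.49 -1.1   1.61  0.45  1.31  0.7 ]
```

View pics/w5.png

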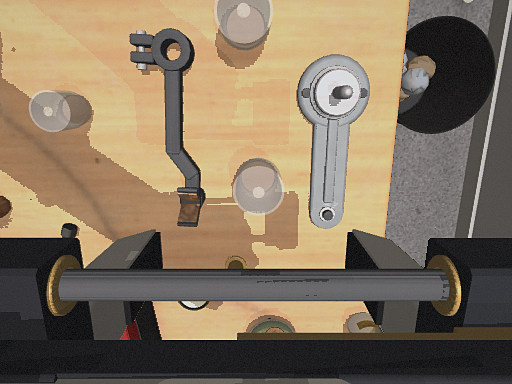

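Both the hub (about 173,50) and the stand (335,92) are fully visible. Measuring both from this still frame.

Run:
```python
from h import *
im=cv2.imread('pics/w5.png')
a=cv2.resize(im[20:190,125:215],None,fx=3.5,fy=3.5,interpolation=cv2.INTER_CUBIC)
b=cv2.resize(im[45:235,290:380],None,fx=3.1,fy=3.1,interpolation=cv2.INTER_CUBIC)
h=max(a.shape[0],b.shape[0]); c=np.zeros((h,a.shape[1]+b.shape[1],3),np.uint8); c[:a.shape[0],:a.shape[1]]=a; c[:b.shape[0],a.shape[1]:]=b
print(c.shape,a.shape); cv2.imwrite('pics/w5c.png',c)
```

```text
(595, 594, 3) (595, 315, 3)
```

View pics/w5c.png

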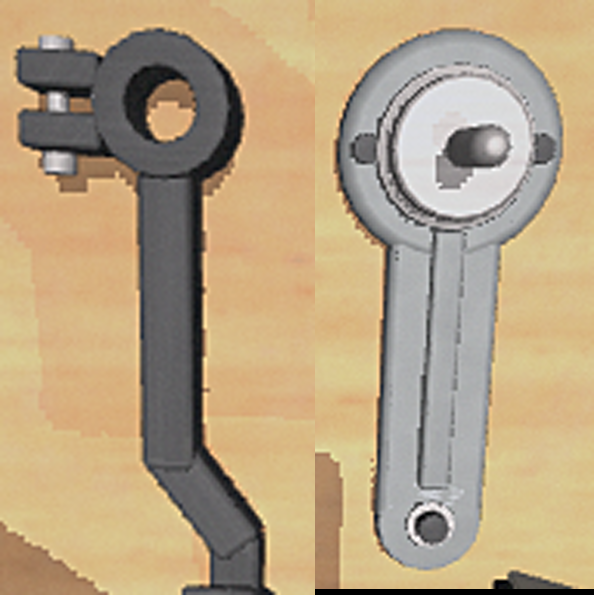

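Run:
```python
from h import *
d=np.load('w5.npz');P=(d['K'],d['R'],d['t']); print(-P[1].T@P[2])
A=lambda x,y:(125+(x+.5)/3.5-.5,20+(y+.5)/3.5-.5)
B=lambda x,y:(290+(x-315+.5)/3.1-.5,45+(y+.5)/3.1-.5)
bore=ray(P,A(160,103),.03); w1=ray(P,A(165,185),.026); w2=ray(P,A(169,450),.026)
print('bore',bore,w1,w2,'yaw',np.arctan2(*(w2-w1)[1::-1]),np.arctan2(*(w2-bore)[1::-1]))
col=ray(P,B(464,147),.03);tip=ray(P,B(493,145),.073)
f1=ray(P,B(442.5,260),.018);f2=ray(P,B(428,500),.018);f3=ray(P,B(433,526),.02)
print('collar',col,'tip',tip,f1,f2,f3,'yaw',np.arctan2(*(f2-f1)[1::-1]),np.arctan2(*(f3-col)[1::-1]))
for x,y in [(388,260),(497,260),(376,500),(480,500)]: print(ray(P,B(x,y),.018))
```

```text
[0.44741982 0.19080909 0.43524017]
bore [0.39637103 0.10059343 0.03      ] [0.42023926 0.09959956 0.026     ] [0.50511919 0.09511719 0.026     ] yaw -0.052759385615658676 -0.05031459805586046
collar [0.44219757 0.28583311 0.03      ] tip [0.44217353 0.28512062 0.073     ] [0.48366474 0.28294223 0.018     ] [0.58041036 0.28243382 0.018     ] [0.59095811 0.28462856 0.02      ] yaw -0.005255117964641929 -0.008097088567791035
[0.48356592 0.26199152 0.018     ]
[0.48376356 0.30389351 0.018     ]
[0.58030873 0.26117034 0.018     ]
[0.58051198 0.30369788 0.018     ]
```

Run:
```python
from h import *
go((.4653,.0972,.1),1.521);go((.4653,.0972,.003),1.521)
```

```text
dp [-0.0934 -0.0546  0.1773] rot [0.0007 0.0001 0.0452]
dp [-0.0934 -0.0547  0.2743] rot [0.0007 0.0001 0.0452]
```

```bash
python3 -m pendant '[{"dp":[-0.04,-0.025,0.03],"rotation":[0,0,0.02],"fingers":-1},{"dp":[-0.08,-0.045,0.07],"rotation":[0,0,0.045],"fingers":-1},{"dp":[-0.0934,-0.0547,0.11],"rotation":[0,0,0.045],"fingers":-1},{"dp":[-0.0934,-0.0547,0.15],"rotation":[0,0,0.045],"fingers":-1},{"dp":[-0.0934,-0.0547,0.175],"rotation":[0,0,0.045],"fingers":-1},{"dp":[-0.0934,-0.0547,0.195],"rotation":[0,0,0.045],"fingers":-1},{"dp":[-0.0934,-0.0547,0.215],"rotation":[0,0,0.045],"fingers":-1},{"dp":[-0.0934,-0.0547,0.235],"rotation":[0,0,0.045],"fingers":-1},{"dp":[-0.0934,-0.0547,0.252],"rotation":[0,0,0.045],"fingers":-1},{"dp":[-0.0934,-0.0547,0.262],"rotation":[0,0,0.045],"fingers":-1},{"dp":[-0.0934,-0.0547,0.262],"rotation":[0,0,0.045],"fingers":-1},{"dp":[-0.0934,-0.0547,0.262],"rotation":[0,0,0.045],"fingers":-1}]'
python3 - <<'E'
from h import *
st(); cv2.imwrite('pics/s5.png',np.hstack([cv2.resize(arm.get_image('scene')[140:300,180:380],None,fx=2,fy=2),cv2.resize(arm.get_image('wrist'),(400,320))])); st(); go((.4653,.0972,.003),1.521)
E
```

```text
clock: 11.98
position: [0.4656, 0.0974, 0.0158]
ee_rot: [2.275, 2.165, 0.002]
force: [-0.2, 0.7, 0.9]
width: 1.001
t 11.97 p [0.4656 0.0974 0.0158] yaw 1.5213 z [ 0.001  0.    -1.   ] F [-0.18  0.74  0.85] w 1.001 q [ 0.31  0.67 -0.87  2.09  0.78  0.74  0.46]
t 12.07 p [0.4657 0.0973 0.0158] yaw 1.5211 z [ 0.002  0.    -1.   ] F [-0.61 -0.08  0.19] w 1.001 q [ 0.31  0.67 -0.87  2.09  0.78  0.74  0.46]
dp [-0.0001 -0.0004  0.0128] rot [ 0.0016 -0.0002  0.0001]
```

View pics/s5.png

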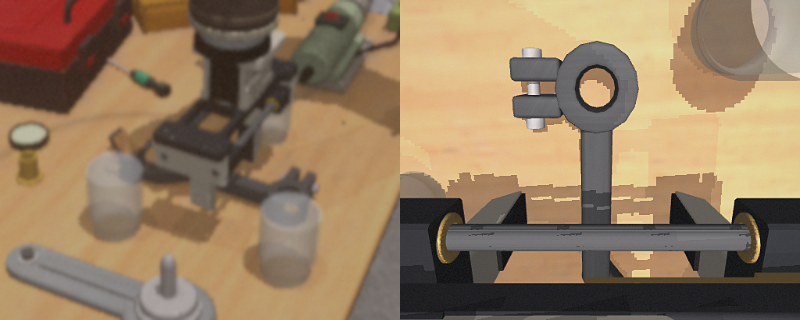

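```bash
python3 -m pendant '[{"dp":[0,0,0.006],"rotation":[0.0016,0,0],"fingers":-1},{"dp":[0,0,0.0115],"rotation":[0.0016,0,0],"fingers":-1},{"dp":[0,0,0.0125],"rotation":[0.0016,0,0],"fingers":-1},{"dp":[0,0,0.0125],"rotation":[0.0016,0,0],"fingers":-1},{"dp":[0,0,0.0125],"rotation":[0.0016,0,0],"fingers":1},{"dp":[0,0,0.0125],"rotation":[0.0016,0,0],"fingers":1},{"dp":[0,0,0.0125],"rotation":[0.0016,0,0],"fingers":1},{"dp":[0,0,0.0125],"rotation":[0.0016,0,0],"fingers":1},{"dp":[0,0,0.0125],"rotation":[0.0016,0,0],"fingers":1},{"dp":[0,0,0.0125],"rotation":[0.0016,0,0],"fingers":1},{"dp":[0,0,0.0125],"rotation":[0.0016,0,0],"fingers":1},{"dp":[0,0,0.0125],"rotation":[0.0016,0,0],"fingers":1},{"dp":[0,0,0.0125],"rotation":[0.0016,0,0],"fingers":1}]' 40; python3 -c "
from h import *
st()"
```

```text
clock: 13.7
position: [0.4657, 0.0971, 0.0033]
ee_rot: [2.276, 2.165, -0.0]
force: [-0.3, -1.2, 1.5]
width: 0.192
t 13.7 p [0.4657 0.0971 0.0033] yaw 1.5208 z [-0. -0. -1.] F [-0.27 -1.18  1.5 ] w 0.192 q [ 0.3   0.69 -0.84  2.1   0.8   0.72  0.44]
```

```bash
python3 -m pendant '[{"dp":[0,0,-0.006],"rotation":[0,0,0],"fingers":1},{"dp":[0,0,-0.02],"rotation":[0,0,0],"fingers":1},{"dp":[0,0,-0.045],"rotation":[0,0,0],"fingers":1},{"dp":[0,0,-0.07],"rotation":[0,0,0],"fingers":1},{"dp":[0,0,-0.095],"rotation":[0,0,0],"fingers":1},{"dp":[0,0,-0.11],"rotation":[0,0,0],"fingers":1},{"dp":[0,0,-0.115],"rotation":[0,0,0],"fingers":1},{"dp":[0,0,-0.115],"rotation":[0,0,0],"fingers":1},{"dp":[0,0,-0.115],"rotation":[0,0,0],"fingers":1}]'
python3 - <<'E'
from h import *
st(); cv2.imwrite('pics/s6.png',np.hstack([cv2.resize(arm.get_image('scene')[140:300,180:380],None,fx=2,fy=2),cv2.resize(arm.get_image('wrist'),(400,320))])); st()
# target: bore over post
yaw=-.007; b=np.array([.4422,.2855]); o=b+.069*np.array([np.cos(yaw),np.sin(yaw)])
go((*o,.12),np.pi/2+yaw-(-.05+.05))
E
```

```text
clock: 14.82
position: [0.4652, 0.0968, 0.1176]
ee_rot: [-2.276, -2.165, 0.002]
force: [-0.0, -0.3, -4.5]
width: 0.195
t 14.82 p [0.4652 0.0968 0.1176] yaw 1.5208 z [-0.001 -0.001 -1.   ] F [-0.05 -0.28 -4.49] w 0.195 q [ 0.44  0.53 -1.02  2.    0.57  0.93  0.64]
t 14.93 p [0.4652 0.097  0.1177] yaw 1.5209 z [-0.001 -0.    -1.   ] F [ 0.32 -0.37 -4.56] w 0.192 q [ 0.44  0.53 -1.02  2.    0.57  0.93  0.64]
dp [ 0.1901  0.0365 -0.0025] rot [-0.0014  0.0004 -0.0429]
```

View pics/s6.png

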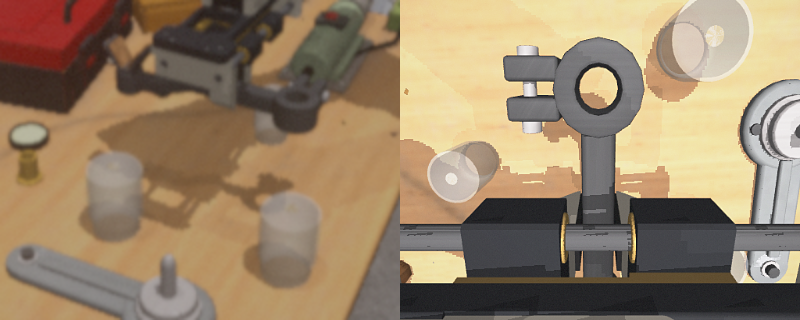

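```bash
python3 -m pendant '[{"dp":[0.02,0.004,0],"rotation":[0,0,0],"fingers":1},{"dp":[0.05,0.01,0],"rotation":[0,0,0],"fingers":1},{"dp":[0.08,0.017,0],"rotation":[0,0,-0.02],"fingers":1},{"dp":[0.11,0.023,0],"rotation":[0,0,-0.043],"fingers":1},{"dp":[0.14,0.03,0],"rotation":[0,0,-0.043],"fingers":1},{"dp":[0.17,0.0365,0],"rotation":[0,0,-0.043],"fingers":1},{"dp":[0.185,0.0365,0],"rotation":[0,0,-0.043],"fingers":1},{"dp":[0.19,0.0365,0],"rotation":[0,0,-0.043],"fingers":1},{"dp":[0.19,0.0365,0],"rotation":[0,0,-0.043],"fingers":1},{"dp":[0.19,0.0365,0],"rotation":[0,0,-0.043],"fingers":1}]'
python3 - <<'E'
from h import *
st(); P=cam('wrist'); np.savez('w7.npz',K=P[0],R=P[1],t=P[2]); w=arm.get_image('wrist'); cv2.imwrite('pics/w7.png',w)
s=arm.get_image('scene'); cv2.imwrite('pics/sc7.png',s)
cv2.imwrite('pics/s7.png',np.hstack([cv2.resize(s[160:320,180:340],(400,400)),cv2.resize(w[20:220,156:356],(400,400),interpolation=cv2.INTER_CUBIC)])); st()
E
```

```text
clock: 16.18
position: [0.5113, 0.2836, 0.1174]
ee_rot: [2.23, 2.213, -0.003]
force: [-0.6, 0.0, -4.5]
width: 0.195
t 16.18 p [0.5113 0.2836 0.1174] yaw 1.5629 z [-0.001 -0.002 -1.   ] F [-0.62  0.05 -4.47] w 0.195 q [ 0.02  0.68 -0.95  1.74  0.62  1.06  0.42]
t 16.27 p [0.5114 0.2838 0.1175] yaw 1.5627 z [-0.001 -0.001 -1.   ] F [ 1.13 -0.44 -4.24] w 0.19 q [ 0.02  0.68 -0.95  1.74  0.62  1.06  0.42]
```

View pics/s7.png

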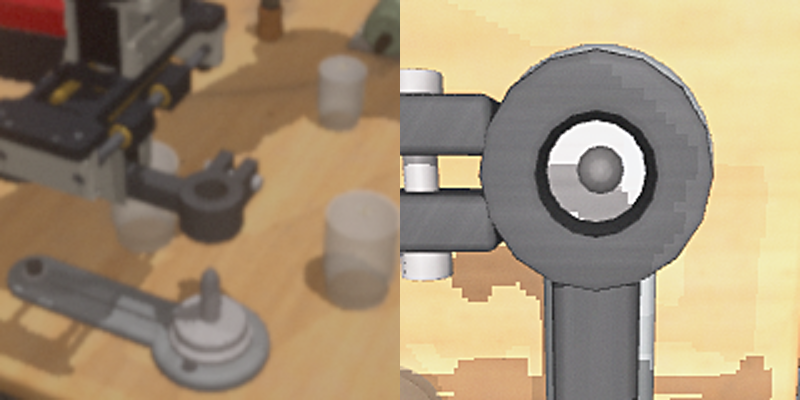

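```bash
cat > m.py <<'E'
from h import *
w=cv2.imread('pics/w7.png')
cv2.imwrite('pics/w7z.png',cv2.resize(w[40:160,210:330],None,fx=5,fy=5,interpolation=cv2.INTER_CUBIC))
d=np.load('w7.npz');P=(d['K'],d['R'],d['t'])
C=lambda x,y:(156+(x-400+.5)/2-.5,20+(y+.5)/2-.5)
print('cam',-P[1].T@P[2])
print('bore top',ray(P,C(597.5,173),.1442),'bot',ray(P,C(596.5,170.5),.1142),'post',ray(P,C(601,170),.070))
E
python3 m.py
```

```text
cam [0.43878932 0.28447104 0.27552903]
bore top [0.44171587 0.2846945  0.1442    ] bot [0.44183457 0.28452304 0.1142    ] post [0.44253924 0.28583498 0.07      ]
```

View pics/w7z.png

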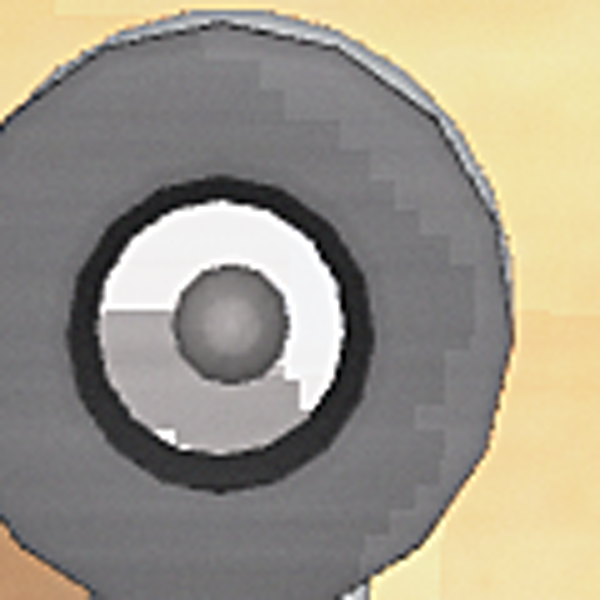

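```bash
python3 -m pendant '[{"dp":[0.0012,0.0008,0.005],"rotation":[0,0,0],"fingers":1},{"dp":[0.0012,0.0008,0.012],"rotation":[0,0,0],"fingers":1},{"dp":[0.0012,0.0008,0.02],"rotation":[0,0,0],"fingers":1},{"dp":[0.0012,0.0008,0.028],"rotation":[0,0,0],"fingers":1},{"dp":[0.0012,0.0008,0.032],"rotation":[0,0,0],"fingers":1},{"dp":[0.0012,0.0008,0.032],"rotation":[0,0,0],"fingers":1},{"dp":[0.0012,0.0008,0.032],"rotation":[0,0,0],"fingers":1}]'
python3 - <<'E'
from h import *
st(); P=cam('wrist'); w=arm.get_image('wrist'); cv2.imwrite('pics/w8.png',w); st(); np.savez('w8.npz',K=P[0],R=P[1],t=P[2])
cv2.imwrite('pics/w8z.png',cv2.resize(w[40:160,210:330],None,fx=5,fy=5,interpolation=cv2.INTER_CUBIC))
E
```

```text
clock: 17.15
position: [0.5122, 0.2852, 0.0857]
ee_rot: [-2.23, -2.213, 0.002]
force: [-1.3, -1.6, -3.6]
width: 0.195
t 17.15 p [0.5122 0.2852 0.0857] yaw 1.5629 z [-0.001 -0.001 -1.   ] F [-1.27 -1.62 -3.6 ] w 0.195 q [ 0.    0.71 -0.92  1.77  0.66  1.01  0.39]
t 17.2 p [0.5123 0.2852 0.0858] yaw 1.5628 z [-0.001 -0.001 -1.   ] F [ 0.26  0.15 -4.94] w 0.191 q [ 0.    0.71 -0.92  1.77  0.66  1.01  0.39]
```

View pics/w8z.png

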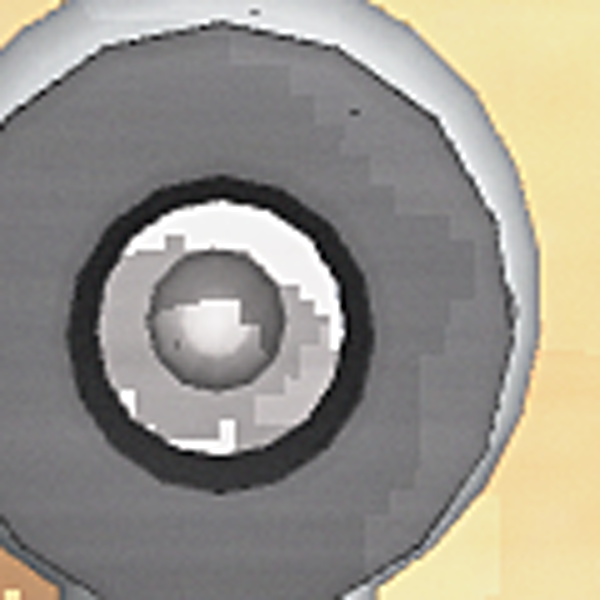

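Run:
```python
from h import *
d=np.load('w8.npz');P=(d['K'],d['R'],d['t'])
Z=lambda x,y:(210+(x+.5)/5-.5,40+(y+.5)/5-.5)
print('top',ray(P,Z(221,334),.1125),'bot',ray(P,Z(221,327),.0825),'post',ray(P,Z(217,321),.069))
go((.5122,.2850,.0545),1.5628)
```

```text
top [0.44271036 0.28604606 0.1125    ] bot [0.44279063 0.28606372 0.0825    ] post [0.44247948 0.28568218 0.069     ]
dp [-0.0002 -0.0001  0.0313] rot [-0.0008  0.0008 -0.    ]
```

Within about 0.5 mm; lower the remaining 31 mm.

```bash
python3 -m pendant '[{"dp":[-0.0004,-0.0003,0.005],"rotation":[0,0,0],"fingers":1},{"dp":[-0.0004,-0.0003,0.011],"rotation":[0,0,0],"fingers":1},{"dp":[-0.0004,-0.0003,0.018],"rotation":[0,0,0],"fingers":1},{"dp":[-0.0004,-0.0003,0.025],"rotation":[0,0,0],"fingers":1},{"dp":[-0.0004,-0.0003,0.030],"rotation":[0,0,0],"fingers":1},{"dp":[-0.0004,-0.0003,0.0315],"rotation":[0,0,0],"fingers":1},{"dp":[-0.0004,-0.0003,0.0315],"rotation":[0,0,0],"fingers":1},{"dp":[-0.0004,-0.0003,0.0315],"rotation":[0,0,0],"fingers":1},{"dp":[-0.0004,-0.0003,0.0315],"rotation":[0,0,0],"fingers":1}]'
python3 - <<'E'
from h import *
st(); P=cam('wrist'); w=arm.get_image('wrist'); s=arm.get_image('scene'); t=arm.get_image('top'); st(); np.savez('w9.npz',K=P[0],R=P[1],t=P[2])
cv2.imwrite('pics/w9.png',np.hstack([cv2.resize(s[140:320,180:360],(400,400)),cv2.resize(w[40:160,210:330],(400,400),interpolation=cv2.INTER_CUBIC)]))
cv2.imwrite('pics/t9.png',t)
E
```

```text
clock: 18.32
position: [0.5121, 0.2848, 0.0545]
ee_rot: [2.23, 2.212, -0.001]
force: [0.4, 0.7, -4.3]
width: 0.193
t 18.32 p [0.5121 0.2848 0.0545] yaw 1.5627 z [-0.    -0.001 -1.   ] F [ 0.41  0.72 -4.34] w 0.193 q [-0.02  0.75 -0.89  1.79  0.7   0.95  0.35]
t 18.48 p [0.512  0.2848 0.0544] yaw 1.5628 z [-0.001 -0.001 -1.   ] F [ 0.49  0.35 -4.52] w 0.191 q [-0.02  0.75 -0.89  1.79  0.7   0.95  0.35]
```

View pics/w9.png

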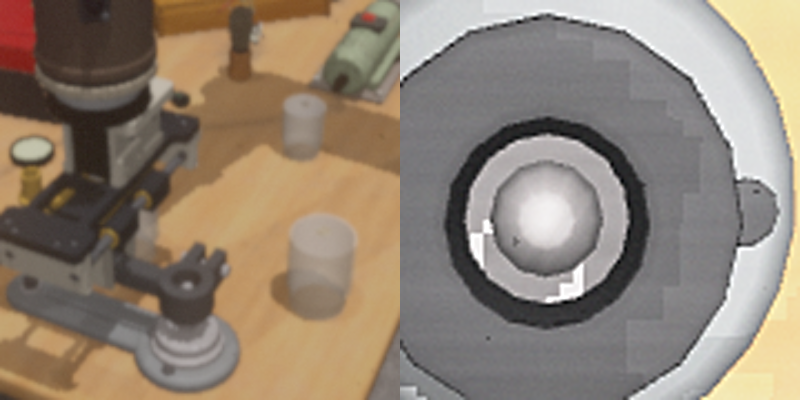

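View pics/t9.png

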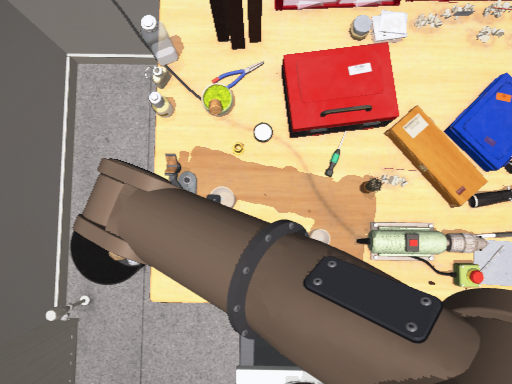

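```bash
python3 -c "
from cell import arm
print(arm.sign_off())"
```

```text
the job is handed in; nothing more can be done
None
```

I lifted the jar off the post and stood it mouth-down on bare bench at about (0.46, -0.03), roughly 0.31 m from the stand. I then gripped the steady arm at its balance point with 40 N and lowered its hub over the post. I handed in at about 18.5 s, still holding it there. The sign-off gave no verdict, so the result rests on my own checks.

- **Fit:** In the last picture the post sits near the middle of the bore. The offset was about 0.5 mm when I measured it before the final lowering, and I corrected for it.
- **Height and angle:** The hub's underside is about 21 mm above the collar, worked out from the tool height rather than seen directly. The arm was level within about 0.3° and is set along the long foot, whose direction I could measure to about 0.5°.
- **Load on the post:** The wrist force is about -4.5 N, nearly the same as when the arm hung free, so the post carries essentially none of the weight.
- **Jar and other things:** The scene picture shows the jar still upright. The bystanders look untouched.

The first top-camera estimate of the stand was a few millimetres off the wrist-camera one. I used the wrist views, which agreed with each other to about 1 mm. No check failed.

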